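# Fit the fine filter tube to the bench air line and open the cock

### The job

Fit the taller of the two filter tubes to the bench's air manifold: push its stem straight down into the open push-in port, past the seal, until it bottoms, feeling for the stop and never pushing with more than about 25 N. Once it is fully home and let go, turn the cock's lever fully open, in line with its pipe; never open the cock without the filter in place, and leave the shorter filter and the other things on the bench where they stand.

Things in the scene. Friction and masses are not known exactly. Their poses are not given: they have to be found in the camera images.
- filter_long: The taller filter tube, loose, upright, 125 mm long, 110-160 g. Origin: centre of the stem's lower end, z up its axis. By z in mm: metal stem 14 mm thick up to 48 (lowest 6 mm taper to 10.8), collar 30 mm thick 48-60, clear bowl 28 mm thick 60-98 (grip here from above), cap 30 mm thick 98-108, spigot 10 mm thick to 125. Starts in an outer hole of the stand, collar on its top.
- filter_short: The shorter filter tube: same stem and collar, but its bowl is only 14 mm long (101 mm in all). Stands in the stand's other outer hole and must stay there. Origin and axes as for the taller one.
- stand: Fixed black steel block 56 x 124 x 55 mm (x, y, z), origin at the centre of its underside. Three holes 17 mm wide, 50 mm deep along its y at -40, 0, +40 mm; the filters stand in the two outer ones, 77 and 53 mm of them above its top.
- manifold: Fixed aluminium air block 36 x 92 x 42 mm on a foot 64 x 116 mm; origin: centre of the underside, z up. Along its y, on top: the open push-in port at +20 mm, a port closed by a black plug (top 81 mm high) at -22 mm. Round gauge on its -x face to x = -45 mm, up to 42 mm high. Brass cock at its -y end, then a copper pipe to y = -118 mm, bending down into the worktop.
- port_mouth (a point): Centre of the open port's mouth, 68 mm above the worktop, axes as the manifold's. Bore 16 mm, flared to 19 at the mouth. Stem end 12-18 mm down: seal and claws resist with 8 to 15 N, then 4 to 9 N. It bottoms on a hard stop 20 to 40 mm down: that depth depends on the stop fitted inside and cannot be seen, only felt as a sharp rise of force. Let go, it stays there.
- check_valve (a joint): Check-valve pin inside the port, pushed down by the stem's end: 0 m shut, 0.006 m when the stem has bottomed. Its spring (under 0.5 N) is not felt. Its height goes with the hidden stop.
- cock (a joint): The cock's lever, turning about a vertical axis at manifold x = 0, y = -70 mm. 0 rad: shut, lever points to the manifold's -x, across the pipe. Grows anticlockwise seen from above to 1.571 rad: fully open (end stop), lever in line with the pipe, to the manifold's -y. Starts at 0 to 0.2. Needs about 2.5 N at the grip and stays where it is left.
- lever_grip (a point): Middle of the lever's black grip, 51 mm from the lever's axis, 54 mm above the worktop. The grip is 46 mm long along the lever, 15 mm wide, 12 mm high (48 to 60 mm above the worktop). The point's x points from the grip towards the lever's axis, z up.
- lighter: Loose blue lighter 25 x 81 x 12 mm lying near the robot; bystander. Origin: centre of its underside.
- paste_syringe: Loose syringe of solder paste 28 x 137 x 18 mm lying behind the manifold; bystander. Origin: centre of its underside.
- needle_valve: Loose brass needle valve 32 x 66 x 24 mm lying behind the work; bystander. Origin: centre of its underside.
- burner_nozzle: Loose brass burner head 25 mm wide, 56 mm high, standing behind the work; bystander. Origin: centre of its underside.
- rubber_ring: Loose black rubber ring 33 mm wide, 13 mm high, lying at the back left; bystander. Origin: centre of its underside.

How it is judged:
By the outcome, as a careful person would: the job done as asked, in the order asked, and still so for the second after the job is handed in, with the robot touching nothing.
It also fails if it takes over 54 s, if anything falls off the work surface, if the arm or the gripper's body presses on something with over 40 N, if the wrist force passes 120 N, or if a joint passes its speed limit or range.

### The arm

A 7-joint arm with a two-finger parallel gripper is mounted at the origin on a cart in front of the work surface, level with it; the furniture and walls round the work are solid. World frame = base frame: x ahead of the robot, y to its left, z up, the work surface at z = 0. Lengths are in m, angles in rad, forces in N, time in s.
With the tool pointing down it reaches from about 0.4 to 0.85 m from the base axis. Payload 4.5 kg.
Tool frame: the origin (TCP) lies at the very end of the fingers, on their centre line; the grasp point (between the pads) lies 19 mm behind it (grip_point_offset is the distance from the TCP to the grasp point, in m); z points along the fingers, y is the line along which they close (so a half turn about z gives the same grasp; the last joint's range is limited). The gripper opens to 88 mm and grips with 3 to 60 N. Pads are 18 mm wide; open, the fingers measure 123 mm over their backs; the gripper's body (75 mm by 187 mm) begins 45 mm behind the grasp point.
Start: joints at [1.2, 0.689, -0.195, 1.565, 0.157, 0.902, -0.215], TCP at [0.246, -0.575, 0.216] pointing down, gripper open.
Joint ranges: [-3.01, 3.01], [-0.46, 2.08], [-1.47, 1.51], [0.13, 2.56], [-1, 4.14], [0.04, 2.09], [-2.66, 2.66]. Speed limits (rad/s): [2.57, 2.57, 3.14, 3.14, 3.14, 3.14, 3.14].

### API

Orientations are given as a unit quaternion [x, y, z, w].
In Python, from plant import get_state, snapshot, camera_params, finish_job, grip_point_offset gives the robot as it stands.
- The arm moves only by the shell command python3 -m handwheel 'ROWS' [FORCE]. ROWS is a JSON list of rows, 1 to 10 of them, each an object with the fields jaw (the opening from 0.0 (shut) to 1.0 (fully open)), sx, sy, sz (the shift in normalised numbers (1 is 75 cm)), ax, ay, az (a rotation vector in normalised numbers (1 is pi/2 rad)); a field left out counts as zero (the opening has to be given); each row is the pose to reach, as a shift and turn from the pose commanded when the command began, along the tool's axes at that moment; what a row does not reach only later rows make up. A row lasts 1/10 s, in which the tool goes at most 0.05 m and 0.15 rad, less where a joint would pass 70% of its speed; a pose out of reach is approached as far as the arm can. The fingers move at their own pace and stop on an object; FORCE is the grip in N (left out, the last holds). Time passes only in rows, so rows that do not move let the fingers close. It prints the time, the measured TCP pose, the force, the opening and the grip force at its end. No shift or turn number may pass 1 either way. Input that does not fit is refused with a message, and nothing moves.
- get_state(): the state, without advancing time (a new reading comes with each control period).
- snapshot(name): name is "scene" or "top"; returns (picture, depth): 480x640x3 uint8, red, green, blue; 480x640 float32, m along the optical axis (not along the pixel's ray), 0 where there is no reading.
- camera_params(name): a dict with "fx", "fy", "cx", "cy" (pixels), "rvec" (rotation vector, rad) and "tvec" (3), from world to camera coordinates, as OpenCV has them. Camera axes: x right, y down, z forward; pixel columns grow to the right and rows downward; lengths in m; the calibration is good to about 2 mm. A picture is of the moment at which its call begins. camera_params takes no time and is no camera call.
- finish_job(): hands the job in; it is judged then, once.
The state is a dict: "clock": time; "q": joint angles; "qd": joint speeds; "joint_torque": joint torques, N m; "tool_pos": TCP position; "eef_rot": TCP orientation; "contact_force": force on the tool from outside, world axes, zero at the start; "moment": the same for the moment, N m; "opening": opening from 0.0 (shut) to 1.0 (fully open); "finger_force": force on a finger pad.
Only numpy, scipy, OpenCV 4.12 (cv2) and the standard library are available. Lean on these libraries where they do the work, as an engineer would, in place of code of your own. Each camera call takes 0.05 s, during which the arm holds its last target. There are 200 camera calls.

## Working session

There is one attempt and no reset: what is moved stays moved. The work goes in short steps, Python scripts to look and compute and a shell command to move; the robot and the scene stay as the last step left them, time stands still between calls to the robot, and variables do not carry over. Pictures are saved under pics/ and viewed, at most 10 in all, crops included, and the job is handed in when it is done.

```bash
ls; mkdir -p pics; cat > h.py <<'E'
import numpy as np, cv2
from plant import *
def snap(n,save=None):
    im,d=snapshot(n)
    if save: cv2.imwrite('pics/'+save,im[:,:,::-1])
    return im,d
def cam(n):
    p=camera_params(n);R=cv2.Rodrigues(np.array(p['rvec'],float))[0];return p,R,np.array(p['tvec'],float).ravel()
def cloud(n,d):
    p,R,t=cam(n);v,u=np.mgrid[:480,:640]
    c=np.stack([(u-p['cx'])/p['fx']*d,(v-p['cy'])/p['fy']*d,d],-1)
    w=(c-t)@R; w[d==0]=np.nan
    return w
def ray(n,u,v,z):
    p,R,t=cam(n);o=-R.T@t;r=R.T@np.array([(u-p['cx'])/p['fx'],(v-p['cy'])/p['fy'],1])
    return o+r*(z-o[2])/r[2]
E
python3 - <<'E'
from h import *
for n in('scene','top'):
    im,d=snap(n,n+'0.png');np.savez(n+'0.npz',im=im,d=d);p,R,t=cam(n);print(n,p['fx'],(-R.T@t).round(3))
s=get_state();print(s['tool_pos'],s['eef_rot'],grip_point_offset, s['clock'])
E
```

```text
pics
scene 500.72462749214446 [0.017 0.292 0.675]
top 521.8810290174379 [0.455 0.033 1.029]
[ 0.24587841 -0.57396085  0.21548417] [ 9.79580497e-01  2.01050677e-01 -2.06593853e-04 -7.95078934e-04] 0.0187 0.1
```

View pics/top0.png

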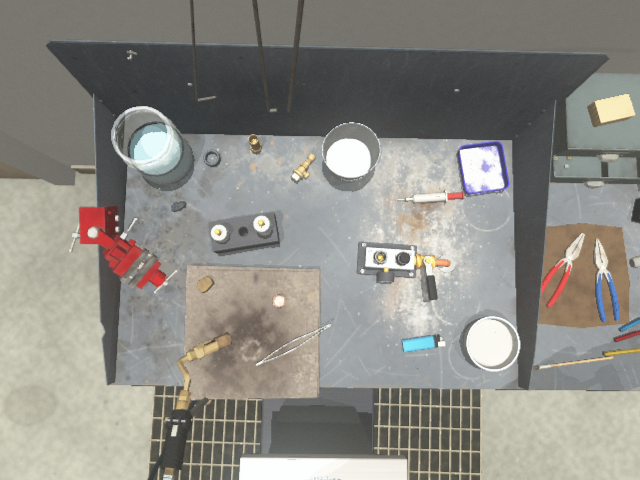

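View pics/scene0.png

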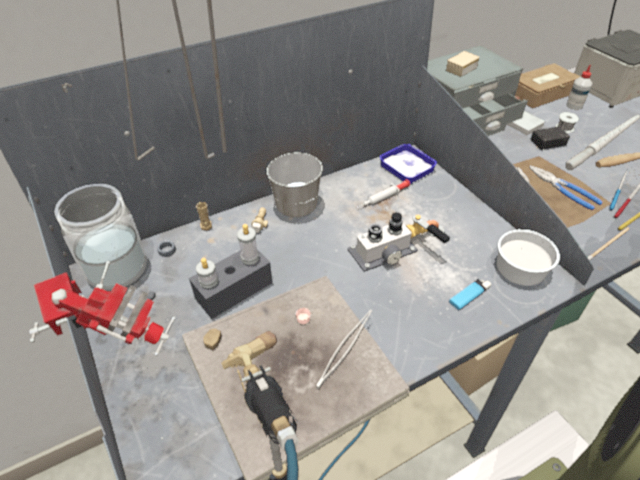

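Top view: the stand is at (245,232) with the tall filter in its right hole (262,225). The manifold is at (390,260), with its open port at about (380,258), the plug at (404,258) and the lever grip at about (430,288).

```bash
python3 - <<'E'
from h import *
z=np.load('top0.npz');im,d=z['im'],z['d'];w=cloud('top',d)
def box(m):return cv2.minAreaRect(np.argwhere(m)[:,::-1].astype(np.float32))
def reg(u0,u1,v0,v1):
    m=np.zeros((480,640),bool);m[v0:v1,u0:u1]=1;return m
Z=w[...,2]
for nm,r,a,b in [('table',reg(300,340,200,260),-.1,.1),('standtop',reg(195,290,200,265),.045,.065),('capL',reg(200,290,200,265),.127,.2),('capS',reg(200,240,205,265),.088,.12),('plug',reg(350,425,230,290),.074,.095),('port',reg(350,393,230,290),.058,.074),('block',reg(350,420,230,290),.034,.05),('lever',reg(418,445,255,310),.045,.075)]:
    m=r&(Z>a)&(Z<b);p=w[m]
    rc=cv2.minAreaRect((p[:,:2]*1000).astype(np.float32))
    print(nm,m.sum(),np.median(p,0).round(4),'rect mm',[np.round(x,1) for x in rc])
print(np.nanpercentile(Z[reg(200,290,200,265)],99.9))
c=np.hstack([cv2.resize(im[190:270,190:300,::-1],None,fx=4,fy=4,interpolation=3),cv2.resize(im[235:315,350:450,::-1],None,fx=4,fy=4,interpolation=3)])
cv2.imwrite('pics/c1.png',c[:, :800])
c=cv2.resize(im[232:312,350:460,::-1],None,fx=7,fy=7,interpolation=3);cv2.imwrite('pics/c2.png',c)
c=cv2.resize(np.load('scene0.npz')['im'][200:320,180:460,::-1],None,fx=2.8,fy=2.8,interpolation=3);cv2.imwrite('pics/c3.png',c)
E
```

```text
table 2395 [ 5.846e-01  1.380e-02 -4.000e-04] rect mm [array([585. ,  13.7]), array([119. ,  78.2]), np.float64(0.8)]
standtop 1422 [0.5673 0.1605 0.0544] rect mm [array([572.6, 158.6]), array([ 56.7, 124. ]), np.float64(10.3)]
capL 23 [0.5793 0.1193 0.1302] rect mm [array([579.4, 119.6]), array([7.4, 7.2]), np.float64(2.0)]
capS 198 [0.5649 0.197  0.0909] rect mm [array([565.4, 198.5]), array([28.6, 28. ]), np.float64(45.3)]
plug 93 [ 0.5262 -0.1403  0.0801] rect mm [array([ 526.4, -140.9]), array([18.6, 18.3]), np.float64(1.7)]
port 91 [ 0.5285 -0.0992  0.0665] rect mm [array([528.4, -98.8]), array([22.8, 23.5]), np.float64(2.6)]
block 820 [ 0.5215 -0.1167  0.0414] rect mm [array([ 513.7, -124.6]), array([104.5,  62.7]), np.float64(86.9)]
lever 353 [ 0.4877 -0.1922  0.0577] rect mm [array([ 490.7, -192.7]), array([81.7, 16.5]), np.float64(7.4)]
0.13100531110777036
```

View pics/c2.png

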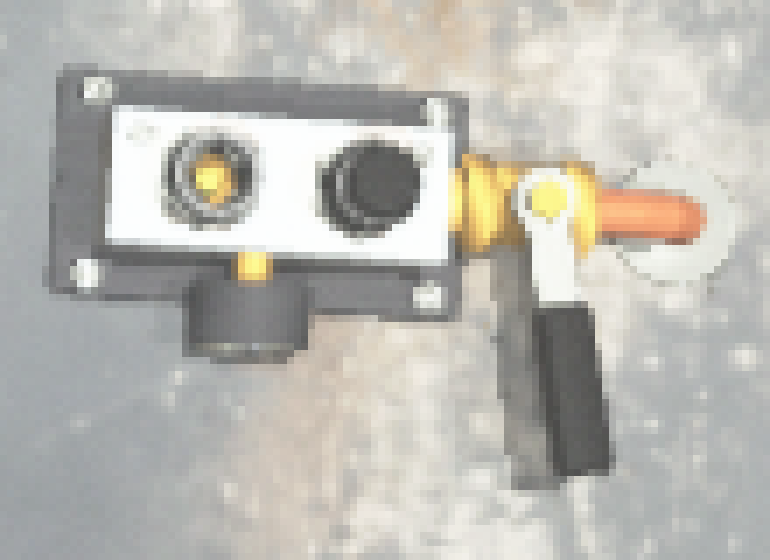

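View pics/c3.png

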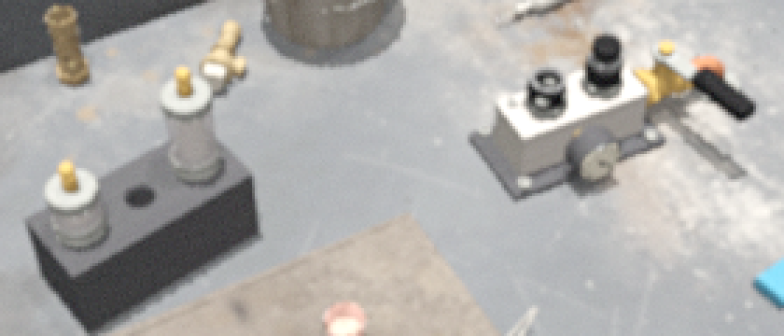

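View pics/c1.png

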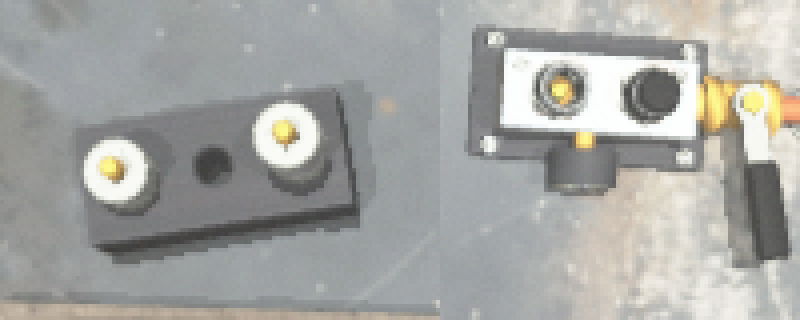

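The crops confirm the layout: the tall filter is at about (285,130) in c1, the port is open with a brass pin, and the lever is swung slightly toward -y. Before moving I'll check wall heights along the way and write a step helper.

```bash
cat >> h.py <<'E'
from scipy.spatial.transform import Rotation as Ro
def to(x,y,z,a):
    "TCP target (m), closing-line angle a (deg); shift & rotvec in tool axes"
    s=get_state();R=Ro.from_quat(s['eef_rot']);c=np.radians(a)
    Y=np.array([np.cos(c),np.sin(c),0]);Z=np.array([0,0,-1]);X=np.cross(Y,Z)
    T=Ro.from_matrix(np.stack([X,Y,Z],1));Tb=Ro.from_matrix(np.stack([-X,-Y,Z],1))
    rv=min([(R.inv()*T).as_rotvec(),(R.inv()*Tb).as_rotvec()],key=np.linalg.norm)
    print('shift',R.inv().apply(np.array([x,y,z])-s['tool_pos']).round(4),'rot',rv.round(3),'t',round(s['clock'],2),'axes',R.as_matrix().round(3).tolist())
def st():
    s=get_state();print(round(s['clock'],2),s['tool_pos'].round(4) if hasattr(s['tool_pos'],'round') else s['tool_pos'],'F',np.round(s['contact_force'],1),s['opening'],np.round(s['finger_force'],1),np.round(s['q'],2))
E
python3 - <<'E'
from h import *
for n in('scene','top'):
    d=np.load(n+'0.npz')['d'];w=cloud(n,d).reshape(-1,3);w=w[~np.isnan(w[:,0])]
    for x in np.arange(.2,.9,.1):
        s=w[(w[:,0]>x)&(w[:,0]<x+.1)&(w[:,1]<-.3)&(w[:,1]>-.5)]
        if len(s):print(n,round(x,1),s[:,2].max().round(3),s[s[:,2].argmax()].round(2))
to(.5795,.1194,.20,10)
to(.40,-.20,.30,-20)
E
```

```text
scene 0.2 0.057 [ 0.3  -0.37  0.06]
scene 0.3 0.094 [ 0.4  -0.38  0.09]
scene 0.4 0.121 [ 0.5  -0.38  0.12]
scene 0.5 0.148 [ 0.59 -0.37  0.15]
scene 0.6 0.171 [ 0.7  -0.37  0.17]
scene 0.7 0.331 [ 0.8  -0.3   0.33]
scene 0.8 0.329 [ 0.8  -0.31  0.33]
top 0.2 0.056 [ 0.3  -0.37  0.06]
top 0.3 0.093 [ 0.4  -0.37  0.09]
top 0.4 0.12 [ 0.49 -0.37  0.12]
top 0.5 0.147 [ 0.6  -0.37  0.15]
top 0.6 0.17 [ 0.7  -0.38  0.17]
top 0.7 0.336 [ 0.8  -0.36  0.34]
top 0.8 0.339 [ 0.88 -0.41  0.34]
shift [ 0.5798 -0.5059  0.0163] rot [-1.00e-03 -1.00e-03 -1.34e+00] t 0.1 axes [[0.919, 0.394, -0.001], [0.394, -0.919, 0.001], [-0.0, -0.002, -1.0]]
shift [ 0.289  -0.2832 -0.0841] rot [-0.002 -0.001 -0.817] t 0.1 axes [[0.919, 0.394, -0.001], [0.394, -0.919, 0.001], [-0.0, -0.002, -1.0]]
```

The rows are not in the units I measure in: shifts go in shares of 75 cm and turns go in shares of pi/2 rad. I convert before sending: 0.58 m / 0.75 = 0.7733, -0.506 m / 0.75 = -0.6747, -1.34 rad / 1.5708 = -0.8531.

```bash
python3 -m handwheel '[{"jaw":0.9, "sx":0.7733, "sy":-0.6747, "sz":-0.0133, "az":-0.8531}, {"jaw":0.9, "sx":0.7733, "sy":-0.6747, "sz":-0.0133, "az":-0.8531}, {"jaw":0.9, "sx":0.7733, "sy":-0.6747, "sz":-0.0133, "az":-0.8531}, {"jaw":0.9, "sx":0.7733, "sy":-0.6747, "sz":-0.0133, "az":-0.8531}, {"jaw":0.9, "sx":0.7733, "sy":-0.6747, "sz":-0.0133, "az":-0.8531}, {"jaw":0.9, "sx":0.7733, "sy":-0.6747, "sz":-0.0133, "az":-0.8531}, {"jaw":0.9, "sx":0.7733, "sy":-0.6747, "sz":-0.0133, "az":-0.8531}, {"jaw":0.9, "sx":0.7733, "sy":-0.6747, "sz":-0.0133, "az":-0.8531}, {"jaw":0.9, "sx":0.7733, "sy":-0.6747, "sz":-0.0133, "az":-0.8531}, {"jaw":0.9, "sx":0.7733, "sy":-0.6747, "sz":-0.0133, "az":-0.8531}]'; python3 -c "
from h import *
st();to(.5795,.1194,.20,10)"
```

```text
clock: 1.1
tool_pos: [0.4633, -0.1224, 0.2225]
eef_rot: [0.642, 0.767, -0.0, -0.0]
contact_force: [0.8, -1.0, -0.7]
opening: 0.9
finger_force: 0.0
1.1 [ 0.4633 -0.1224  0.2225] F [ 0.8 -1.  -0.7] 0.8997775911967553 0.0 [ 0.52  0.53 -0.56  1.97  0.41  0.75 -0.1 ]
shift [0.2176 0.1569 0.0225] rot [-0.    -0.     0.002] t 1.1 axes [[-0.176, 0.984, -0.001], [0.984, 0.176, 0.0], [0.0, -0.0, -1.0]]
```

Converted, 0.218 m / 0.75 = 0.2907, 0.157 m / 0.75 = 0.2093.

```bash
python3 -m handwheel '[{"jaw":0.9, "sx":0.2907, "sy":0.2093, "sz":0.0267}, {"jaw":0.9, "sx":0.2907, "sy":0.2093, "sz":0.0267}, {"jaw":0.9, "sx":0.2907, "sy":0.2093, "sz":0.0267}, {"jaw":0.9, "sx":0.2907, "sy":0.2093, "sz":0.0267}, {"jaw":0.9, "sx":0.2907, "sy":0.2093, "sz":0.0267}, {"jaw":0.9, "sx":0.2907, "sy":0.2093, "sz":0.0267}, {"jaw":0.9, "sx":0.2907, "sy":0.2093, "sz":0.0267}, {"jaw":0.9, "sx":0.2907, "sy":0.2093, "sz":0.0267}]'; python3 -c "
from h import *
st();to(.5795,.1194,.0743,10)"
```

```text
clock: 1.9
tool_pos: [0.5793, 0.1169, 0.2021]
eef_rot: [0.643, 0.766, -0.001, -0.0]
contact_force: [0.5, -0.7, -0.2]
opening: 0.899
finger_force: 0.0
1.9 [0.5793 0.1169 0.2021] F [ 0.5 -0.7 -0.2] 0.8994730769775953 0.0 [ 0.01  0.7  -0.5   1.68  0.41  0.88 -0.49]
shift [0.0026 0.0009 0.1278] rot [-0.002  0.001 -0.001] t 1.9 axes [[-0.173, 0.985, -0.002], [0.985, 0.173, -0.002], [-0.001, -0.002, -1.0]]
```

Converted, 0.128 m / 0.75 = 0.1707, 0.12 m / 0.75 = 0.16.

```bash
python3 -m handwheel '[{"jaw":0.9, "sx":0.0033, "sy":0.0013, "sz":0.0533}, {"jaw":0.9, "sx":0.0033, "sy":0.0013, "sz":0.1067}, {"jaw":0.9, "sx":0.0033, "sy":0.0013, "sz":0.1467}, {"jaw":0.9, "sx":0.0033, "sy":0.0013, "sz":0.16}, {"jaw":0.9, "sx":0.0033, "sy":0.0013, "sz":0.1707}, {"jaw":0.9, "sx":0.0033, "sy":0.0013, "sz":0.1707}]'; python3 -c "
from h import *
st();to(.5795,.1194,.0743,10)
snap('scene','g1.png')"
```

```text
clock: 2.5
tool_pos: [0.5806, 0.1196, 0.0749]
eef_rot: [0.643, 0.765, -0.0, 0.0]
contact_force: [-0.2, -0.1, -0.2]
opening: 0.904
finger_force: 0.0
2.5 [0.5806 0.1196 0.0749] F [-0.2 -0.1 -0.2] 0.9036229491729388 0.0 [-0.06  0.86 -0.4   1.77  0.53  0.62 -0.6 ]
shift [ 0.     -0.0011  0.0006] rot [ 0.     0.001 -0.002] t 2.5 axes [[-0.172, 0.985, 0.0], [0.985, 0.172, -0.001], [-0.001, 0.0, -1.0]]
```

View pics/g1.png

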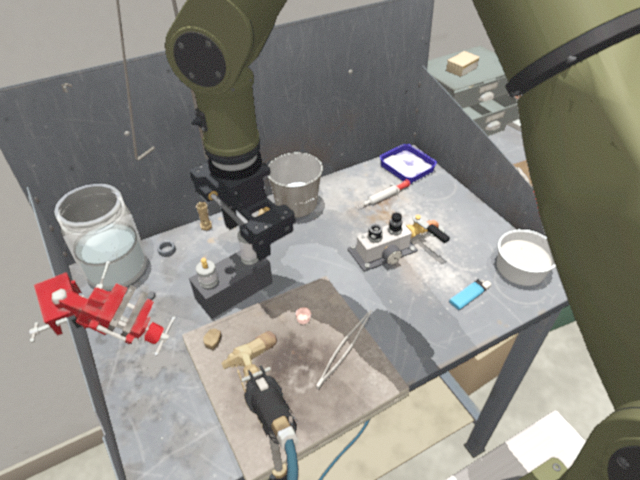

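The gripper straddles the tall filter at about (250,240), the short filter at (206,275) is clear of it, and no contact is felt. Closing now.

```bash
python3 -m handwheel '[{"jaw":0.25}, {"jaw":0.25}, {"jaw":0.2}, {"jaw":0.2}, {"jaw":0.2}, {"jaw":0.2}, {"jaw":0.2}, {"jaw":0.2}]' 45
```

```text
clock: 3.35
tool_pos: [0.5805, 0.1206, 0.0747]
eef_rot: [0.643, 0.766, 0.0, 0.0]
contact_force: [-0.4, -0.2, 0.3]
opening: 0.324
finger_force: 45.0
```

Converted, -0.14 m / 0.75 = -0.1867, -0.1 m / 0.75 = -0.1333.

```bash
python3 -m handwheel '[{"jaw":0.2, "sz":-0.0267}, {"jaw":0.2, "sz":-0.08}, {"jaw":0.2, "sz":-0.1333}, {"jaw":0.2, "sz":-0.1867}, {"jaw":0.2, "sz":-0.1867}]'; python3 -c "
from h import *
st();to(.5284,-.0988,.2177,-2.8)"
```

```text
clock: 3.85
tool_pos: [0.5836, 0.1222, 0.22]
eef_rot: [0.643, 0.766, 0.004, 0.003]
contact_force: [0.8, -0.5, -1.4]
opening: 0.321
finger_force: 47.0
3.85 [0.5836 0.1222 0.22  ] F [ 0.8 -0.5 -1.4] 0.32128926930994944 47.0 [ 0.01  0.68 -0.51  1.65  0.4   0.91 -0.48]
shift [-0.2081 -0.0926  0.0009] rot [ 0.01  -0.003  0.223] t 3.85 axes [[-0.173, 0.985, 0.01], [0.985, 0.173, 0.003], [0.002, 0.01, -1.0]]
```

Converted, -0.208 m / 0.75 = -0.2773, -0.0926 m / 0.75 = -0.1235, 0.223 rad / 1.5708 = 0.142.

```bash
python3 -m handwheel '[{"jaw":0.2, "sx":-0.2773, "sy":-0.1235, "az":0.142}, {"jaw":0.2, "sx":-0.2773, "sy":-0.1235, "az":0.142}, {"jaw":0.2, "sx":-0.2773, "sy":-0.1235, "az":0.142}, {"jaw":0.2, "sx":-0.2773, "sy":-0.1235, "az":0.142}, {"jaw":0.2, "sx":-0.2773, "sy":-0.1235, "az":0.142}, {"jaw":0.2, "sx":-0.2773, "sy":-0.1235, "sz":0.0267, "az":0.142}, {"jaw":0.2, "sx":-0.2773, "sy":-0.1235, "sz":0.06, "az":0.142}, {"jaw":0.2, "sx":-0.2773, "sy":-0.1235, "sz":0.06, "az":0.142}, {"jaw":0.2, "sx":-0.2773, "sy":-0.1235, "sz":0.06, "az":0.142}]'; python3 -c "
from h import *
st();to(.5284,-.0988,.163,-2.8)
im,d=snap('scene');np.savez('s2.npz',im=im,d=d)
im2,d=snap('top');np.savez('t2.npz',im=im2,d=d)
cv2.imwrite('pics/s2.png',cv2.resize(im[150:300,300:460,::-1],None,fx=4,fy=4,interpolation=3))"
```

```text
clock: 4.75
tool_pos: [0.5246, -0.1001, 0.1692]
eef_rot: [0.724, 0.69, -0.001, -0.001]
contact_force: [0.4, 0.2, -0.4]
opening: 0.322
finger_force: 45.0
4.75 [ 0.5246 -0.1001  0.1692] F [ 0.4  0.2 -0.4] 0.32220398419565305 45.0 [ 0.37  0.66 -0.44  1.88  0.42  0.69 -0.37]
shift [0.0015 0.0037 0.0062] rot [-0.002 -0.     0.001] t 4.75 axes [[0.048, 0.999, -0.002], [0.999, -0.048, 0.0], [0.0, -0.002, -1.0]]
```

View pics/s2.png

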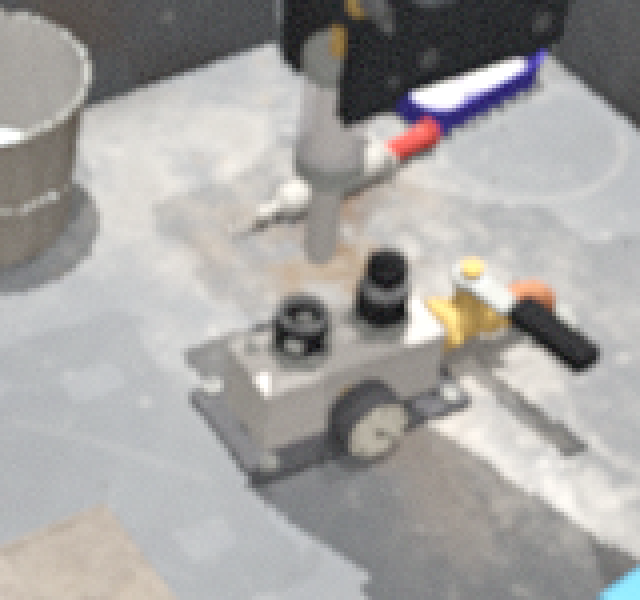

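The stem hangs above and behind the port: its end is at crop (320,258) and the port mouth at (302,308). I'll measure both axes from the scene camera.

```bash
cat > fit.py <<'E'
from h import *
from scipy.optimize import least_squares
def circ(p,r=None):
    f=lambda q:np.hypot(p[:,0]-q[0],p[:,1]-q[1])-(q[2] if r is None else r)
    q=least_squares(f,[*np.median(p[:,:2],0)+[.005,-.003],.01][:3 if r is None else 2],loss='soft_l1',f_scale=.001)
    return q.x.round(4),len(p)
z=np.load('s2.npz');w=cloud('scene',z['d'])
p=w.reshape(-1,3);tcp=np.array([.5246,-.1001]);
n=lambda c,r,a,b:p[(np.hypot(p[:,0]-c[0],p[:,1]-c[1])<r)&(p[:,2]>a)&(p[:,2]<b)]
for a,b in((.108,.122),(.122,.138)):
    print('stem',a,circ(n(tcp,.016,a,b),.007))
print('bottom z',n(tcp,.012,.08,.2)[:,2].min())
print('collar',circ(n(tcp,.022,.152,.159),.015))
for nm,d in(('scene',z['d']),('scene0',np.load('scene0.npz')['d'])):
    p=cloud('scene',d).reshape(-1,3)
    q=n([.5284,-.0988],.017,.063,.072);print(nm,'port rim',circ(q,.0105),cv2.minEnclosingCircle((q[:,:2]*1000).astype(np.float32)))
    q=n([.5264,-.1409],.014,.076,.09);print('plug top',cv2.minEnclosingCircle((q[:,:2]*1000).astype(np.float32)))
# colour-based: bore centre in RGB, both cameras, onto z=.068
for nm,f,win in(('top','top0.npz',(362,395,240,275)),('scene','scene0.npz',(364,388,215,240))):
    g=cv2.cvtColor(np.load(f)['im'],cv2.COLOR_RGB2GRAY);u0,u1,v0,v1=win
    m=(g[v0:v1,u0:u1]<110).astype(np.uint8)
    c=max(cv2.findContours(m,0,1)[0],key=cv2.contourArea);(cx,cy),(a,b),_=cv2.fitEllipse(c);
    print(nm,cx+u0,cy+v0,a,b,[ray(nm,cx+u0,cy+v0,h).round(4) for h in(.055,.068)])
E
python3 fit.py
```

```text
stem 0.108 (array([ 0.5258, -0.1018]), 47)
stem 0.122 (array([ 0.5252, -0.1017]), 57)
bottom z 0.10379634318245357
collar (array([ 0.5258, -0.1019]), 53)
scene port rim (array([ 0.5286, -0.0986]), 106) ((528.7092895507812, -99.7079849243164), 13.036711692810059)
plug top ((526.9849853515625, -140.89866638183594), 10.409546852111816)
scene0 port rim (array([ 0.5288, -0.0987]), 111) ((529.4002685546875, -99.17389678955078), 12.718058586120605)
plug top ((526.9439086914062, -141.8536376953125), 11.1741943359375)
top 372.8753204345703 270.6023349761963 6.1654839515686035 19.83027458190918 [array([ 0.5018, -0.0861,  0.055 ]), array([ 0.5011, -0.0845,  0.068 ])]
scene 374.48158168792725 234.9039363861084 8.450091361999512 13.317803382873535 [array([ 0.5253, -0.0966,  0.055 ]), array([ 0.5146, -0.0884,  0.068 ])]
```

```bash
python3 -c "
from h import *
st();to(.5280,-.0973,.138,-2.8)"
```

```text
4.85 [ 0.5258 -0.1     0.1704] F [-0.1 -0.  -1.2] 0.31980489309520777 45.0 [ 0.37  0.66 -0.44  1.88  0.42  0.69 -0.37]
shift [0.0028 0.002  0.0324] rot [ 0.001 -0.     0.   ] t 4.85 axes [[0.048, 0.999, 0.001], [0.999, -0.048, 0.0], [0.0, 0.001, -1.0]]
```

Converted, 0.04 m / 0.75 = 0.0533, 0.0025 m / 0.75 = 0.0033.

```bash
python3 -m handwheel '[{"jaw":0.2, "sx":0.0033, "sy":0.0033, "sz":0.0133}, {"jaw":0.2, "sx":0.0033, "sy":0.0033, "sz":0.0267}, {"jaw":0.2, "sx":0.0033, "sy":0.0033, "sz":0.04}, {"jaw":0.2, "sx":0.0033, "sy":0.0033, "sz":0.048}, {"jaw":0.2, "sx":0.0033, "sy":0.0033, "sz":0.0533}, {"jaw":0.2, "sx":0.0033, "sy":0.0033, "sz":0.0533}]' 55; python3 -c "
from h import *
st();to(.5283,-.0973,.1367,-2.8)
im,d=snap('scene');np.savez('s2.npz',im=im,d=d)
p=cloud('scene',d).reshape(-1,3)
q=p[(np.hypot(p[:,0]-.5285,p[:,1]+.099)<.016)&(p[:,2]>.078)&(p[:,2]<.105)]
print(np.median(q,0),len(q))
from scipy.optimize import least_squares
print(least_squares(lambda c:np.hypot(q[:,0]-c[0],q[:,1]-c[1])-.007,[.53,-.1],loss='soft_l1',f_scale=.001).x)"
```

```text
clock: 5.45
tool_pos: [0.5275, -0.098, 0.129]
eef_rot: [0.724, 0.69, -0.0, -0.0]
contact_force: [-0.2, -0.1, -1.5]
opening: 0.316
finger_force: 57.2
5.45 [ 0.5275 -0.098   0.129 ] F [-0.2 -0.1 -1.5] 0.3164586257139797 57.2 [ 0.34  0.72 -0.4   1.91  0.47  0.6  -0.41]
shift [ 0.0007  0.0008 -0.0077] rot [-0.001  0.     0.   ] t 5.45 axes [[0.049, 0.999, -0.001], [0.999, -0.049, 0.0], [-0.0, -0.001, -1.0]]
[ 0.52304924 -0.09560066  0.09107062] 94
[ 0.52822533 -0.09971777]
```

Converted, 0.006 m / 0.75 = 0.008, 0.003 m / 0.75 = 0.004.

```bash
python3 -m handwheel '[{"jaw":0.2, "sx":0.0007, "sy":0.0004, "sz":0.004}, {"jaw":0.2, "sx":0.0007, "sy":0.0004, "sz":0.008}, {"jaw":0.2, "sx":0.0007, "sy":0.0004, "sz":0.008}]'; python3 -m handwheel '[{"jaw":0.2, "sz":0.0027}, {"jaw":0.2, "sz":0.0053}, {"jaw":0.2, "sz":0.0053}]';python3 -m handwheel '[{"jaw":0.2, "sz":0.002}, {"jaw":0.2, "sz":0.004}, {"jaw":0.2, "sz":0.004}]'
```

```text
clock: 5.8
tool_pos: [0.5281, -0.0976, 0.1235]
eef_rot: [0.724, 0.69, -0.0, -0.0]
contact_force: [0.2, -0.1, -1.3]
opening: 0.317
finger_force: 57.2
clock: 6.1
tool_pos: [0.5287, -0.0975, 0.1197]
eef_rot: [0.724, 0.69, 0.0, 0.0]
contact_force: [0.3, 0.9, -1.6]
opening: 0.319
finger_force: 57.1
clock: 6.4
tool_pos: [0.5284, -0.0975, 0.1165]
eef_rot: [0.724, 0.69, 0.0, 0.0]
contact_force: [1.5, -1.3, -2.6]
opening: 0.319
finger_force: 57.0
```

Converted, 0.001 m / 0.75 = 0.0013.

```bash
python3 -m handwheel '[{"jaw":0.2, "sz":0.0013}, {"jaw":0.2, "sz":0.0013}]';python3 -c "
from h import *
im,d=snap('scene');st()
cv2.imwrite('pics/s3.png',cv2.resize(im[150:300,300:460,::-1],None,fx=4,fy=4,interpolation=3))
p=cloud('scene',d).reshape(-1,3)
q=p[(np.hypot(p[:,0]-.5285,p[:,1]+.099)<.022)&(p[:,2]>.06)&(p[:,2]<.14)]
for z in np.arange(.06,.14,.004):
  s=q[(q[:,2]>=z)&(q[:,2]<z+.004)]
  if len(s)>2:
    v=np.array([.513,-.39]);v/=np.hypot(*v);o=(s[:,:2]-[.5285,-.099])@v
    print(z.round(3),len(s),o.min().round(4),(o.min()+0).round(4))"
```

```text
clock: 6.6
tool_pos: [0.5283, -0.0975, 0.1155]
eef_rot: [0.724, 0.69, 0.0, 0.0]
contact_force: [1.5, -0.5, -2.5]
opening: 0.325
finger_force: 57.1
6.65 [ 0.5283 -0.0975  0.1155] F [ 2.1  0.3 -2.3] 0.31870151377738215 57.1 [ 0.33  0.75 -0.38  1.92  0.49  0.57 -0.43]
0.06 43 -0.0147 -0.0147
0.064 36 -0.0125 -0.0125
0.068 44 -0.0112 -0.0112
0.072 13 -0.0077 -0.0077
0.076 15 -0.0065 -0.0065
0.08 15 -0.0067 -0.0067
0.084 10 -0.0068 -0.0068
0.088 9 -0.0077 -0.0077
0.096 15 -0.0144 -0.0144
0.1 27 -0.0147 -0.0147
0.104 28 -0.0149 -0.0149
0.108 39 -0.0167 -0.0167
0.112 27 -0.0144 -0.0144
0.116 30 -0.0156 -0.0156
0.12 27 -0.0144 -0.0144
0.124 30 -0.0152 -0.0152
0.128 23 -0.0154 -0.0154
0.132 16 -0.0161 -0.0161
0.136 19 -0.0188 -0.0188
```

View pics/s3.png

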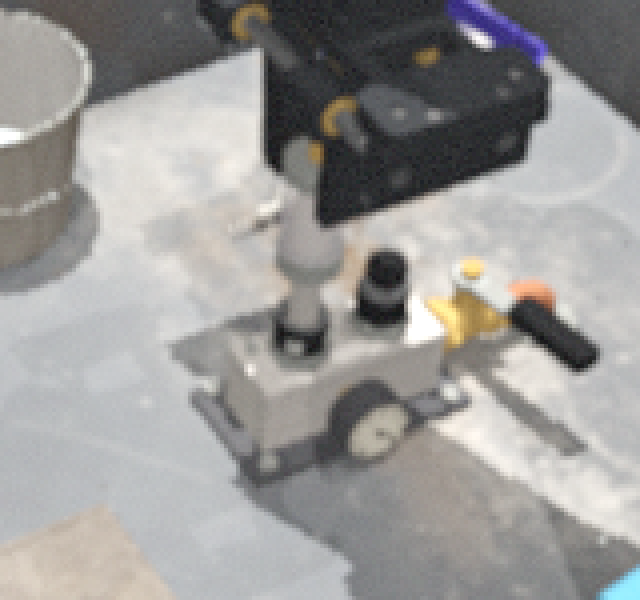

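The stem is centred in the port, at crop (300,325), and gripped below the cap as planned. Next I feel downward in small steps.

Converted, 0.001 m / 0.75 = 0.0013.

```bash
for i in 1 2; do :; done; python3 -m handwheel '[{"jaw":0.2, "sz":0.0013}, {"jaw":0.2, "sz":0.0013}]'|sed -n '1,2p;4p'; python3 -m handwheel '[{"jaw":0.2, "sz":0.0013}, {"jaw":0.2, "sz":0.0013}]'|sed -n '1,2p;4p'
```

```text
clock: 6.85
tool_pos: [0.5282, -0.0975, 0.1145]
contact_force: [1.5, 0.1, -2.3]
clock: 7.05
tool_pos: [0.5282, -0.0975, 0.1136]
contact_force: [0.4, -0.9, -1.6]
```

Converted, 0.0015 m / 0.75 = 0.002, 0.001 m / 0.75 = 0.0013.

```bash
python3 -m handwheel '[{"jaw":0.2, "sz":0.0013}, {"jaw":0.2, "sz":0.002}]'|sed -n '1,2p;4p'; python3 -m handwheel '[{"jaw":0.2, "sz":0.0013}, {"jaw":0.2, "sz":0.002}]'|sed -n '1,2p;4,6p'
```

```text
clock: 7.25
tool_pos: [0.5282, -0.0976, 0.1123]
contact_force: [1.0, -0.0, 2.4]
clock: 7.45
tool_pos: [0.5283, -0.0976, 0.1108]
contact_force: [0.1, -0.1, 4.0]
opening: 0.319
finger_force: 57.2
```

Converted, 0.0015 m / 0.75 = 0.002, 0.001 m / 0.75 = 0.0013.

```bash
python3 -m handwheel '[{"jaw":0.2, "sz":0.0013}, {"jaw":0.2, "sz":0.002}]'|sed -n '1,2p;4p'; python3 -m handwheel '[{"jaw":0.2, "sz":0.0013}, {"jaw":0.2, "sz":0.002}]'|sed -n '1,2p;4,6p'
```

```text
clock: 7.65
tool_pos: [0.5283, -0.0975, 0.1092]
contact_force: [0.0, -0.2, 2.4]
clock: 7.85
tool_pos: [0.5284, -0.0975, 0.108]
contact_force: [-0.4, -0.7, 8.8]
opening: 0.317
finger_force: 57.3
```

```bash
python3 -m handwheel '[{"jaw":0.2, "sz":0.0013}, {"jaw":0.2, "sz":0.0013}]'|sed -n '1,2p;4p'; python3 -m handwheel '[{"jaw":0.2, "sz":0.0007}, {"jaw":0.2, "sz":0.0007}]'|sed -n '1,2p;4,6p'; python3 -c "
from h import *
im,d=snap('scene');st()
p=cloud('scene',d).reshape(-1,3)
q=p[(np.hypot(p[:,0]-.5285,p[:,1]+.099)<.022)&(p[:,2]>.06)&(p[:,2]<.14)]
v=np.array([.513,-.39]);v/=np.hypot(*v)
for z in np.arange(.066,.12,.003):
  s=q[(q[:,2]>=z)&(q[:,2]<z+.003)]
  if len(s)>2: print(z.round(3),len(s),((s[:,:2]-[.5285,-.099])@v).min().round(4))"
```

```text
clock: 8.05
tool_pos: [0.5289, -0.0975, 0.1079]
contact_force: [-0.5, -0.3, 12.3]
clock: 8.25
tool_pos: [0.5291, -0.0975, 0.1078]
contact_force: [-1.9, 0.1, 16.3]
opening: 0.318
finger_force: 55.0
8.3 [ 0.5291 -0.0975  0.1078] F [-1.7 -0.4 16.3] 0.31930355365143226 55.0 [ 0.32  0.76 -0.37  1.92  0.5   0.55 -0.44]
0.066 24 -0.0106
0.069 39 -0.0114
0.072 12 -0.0067
0.075 9 -0.0065
0.078 12 -0.0066
0.081 3 -0.0056
0.09 16 -0.0142
0.093 20 -0.0156
0.096 24 -0.0147
0.099 33 -0.0144
0.102 23 -0.0145
0.105 17 -0.0144
0.108 25 -0.0153
0.111 26 -0.0147
0.114 18 -0.0136
0.117 23 -0.0147
```

Converted, 0.0006 m / 0.75 = 0.0008.

```bash
python3 -m handwheel '[{"jaw":0.2, "sz":0.0008}, {"jaw":0.2, "sz":0.0008}]'|sed -n '1,2p;4,6p'
```

```text
clock: 8.5
tool_pos: [0.5293, -0.0975, 0.1076]
contact_force: [-1.8, 0.2, 19.0]
opening: 0.316
finger_force: 55.0
```

Converted, -0.0008 m / 0.75 = -0.0011.

```bash
python3 -m handwheel '[{"jaw":0.2, "sy":-0.0011}, {"jaw":0.2, "sy":-0.0011}]'|sed -n '1,2p;4,6p';python3 -m handwheel '[{"jaw":0.2, "sz":0.0007}, {"jaw":0.2, "sz":0.0007}]'|sed -n '1,2p;4,6p'
```

```text
clock: 8.7
tool_pos: [0.529, -0.0974, 0.1077]
contact_force: [-1.1, 0.5, 19.1]
opening: 0.317
finger_force: 55.0
clock: 8.9
tool_pos: [0.5292, -0.0974, 0.1076]
contact_force: [-2.0, 1.1, 21.9]
opening: 0.321
finger_force: 55.0
```

Firm stop: 22 N with no further travel. I'll relieve the push, then open.

Converted, -0.003 m / 0.75 = -0.004, -0.0015 m / 0.75 = -0.002.

```bash
python3 -m handwheel '[{"jaw":0.2, "sz":-0.002}, {"jaw":0.2, "sz":-0.004}, {"jaw":0.2, "sz":-0.004}]'|sed -n '1,2p;4,6p';python3 -m handwheel '[{"jaw":0.4}, {"jaw":0.5}, {"jaw":0.6}, {"jaw":0.65}, {"jaw":0.65}]'|sed -n '1,2p;4,6p'; python3 -c "
from h import *
im,d=snap('scene');st()
p=cloud('scene',d).reshape(-1,3)
q=p[(np.hypot(p[:,0]-.5285,p[:,1]+.099)<.022)&(p[:,2]>.06)&(p[:,2]<.14)]
v=np.array([.513,-.39]);v/=np.hypot(*v)
for z in np.arange(.08,.1,.002):
  s=q[(q[:,2]>=z)&(q[:,2]<z+.002)]
  if len(s)>1: print(z.round(3),len(s),((s[:,:2]-[.5285,-.099])@v).min().round(4))"
```

```text
clock: 9.2
tool_pos: [0.5279, -0.0975, 0.1082]
contact_force: [1.7, -0.5, 3.4]
opening: 0.322
finger_force: 57.2
clock: 9.7
tool_pos: [0.5271, -0.0975, 0.1079]
contact_force: [-0.8, -0.4, 0.0]
opening: 0.649
finger_force: 0.0
9.75 [ 0.5271 -0.0975  0.108 ] F [ 0.3 -0.1  0.7] 0.6472736913159005 0.0 [ 0.32  0.76 -0.37  1.92  0.49  0.55 -0.44]
0.08 5 -0.0056
0.082 6 -0.0074
0.09 6 -0.0122
0.092 18 -0.0151
0.094 12 -0.015
0.096 12 -0.0142
0.098 17 -0.0161
0.1 21 -0.016
```

```bash
python3 -m handwheel '[{"jaw":0.65, "sz":-0.0267}, {"jaw":0.65, "sz":-0.08}, {"jaw":0.5, "sz":-0.1333}, {"jaw":0.4, "sz":-0.1333}, {"jaw":0.2, "sx":0.0267, "sy":-0.08, "sz":-0.1333}, {"jaw":0, "sx":-0.0907, "sy":-0.08, "sz":-0.1333}, {"jaw":0, "sx":-0.0907, "sy":-0.08, "sz":-0.1333}, {"jaw":0, "sx":-0.0907, "sy":-0.08, "sz":-0.1333}]' 30; python3 - <<'E'
from h import *
st();to(.468,-.166,.205,-2.8);to(.468,-.166,.054,-2.8)
C=np.array([.5241,-.1887])
for f in(187,200,215,230,245,260,267,272):
    a=np.radians(f);d=np.array([np.cos(a),np.sin(a)]);n=np.array([-d[1],d[0]])
    P=C+.052*d-(.0075+.009*abs(n[1])+.0175*abs(n[0]))*n;print(f,P.round(4))
im,dd=snap('scene');w=cloud('scene',dd).reshape(-1,3)
q=w[(np.hypot(w[:,0]-.5285,w[:,1]+.099)<.02)&(w[:,2]<.178)&(w[:,2]>.14)];print('top of filter',np.sort(q[:,2])[-8:])
E
```

```text
clock: 10.55
tool_pos: [0.4615, -0.1681, 0.2071]
eef_rot: [0.727, 0.687, -0.002, 0.0]
contact_force: [0.1, -0.1, -0.7]
opening: 0.129
finger_force: 0.0
10.55 [ 0.4615 -0.1681  0.2071] F [ 0.1 -0.1 -0.7] 0.12856928017862418 0.0 [ 0.56  0.56 -0.48  1.96  0.39  0.72 -0.22]
shift [0.0025 0.0064 0.0021] rot [-0.003  0.003 -0.009] t 10.55 axes [[0.057, 0.998, -0.003], [0.998, -0.057, -0.003], [-0.003, -0.003, -1.0]]
shift [0.003  0.0069 0.1531] rot [-0.003  0.003 -0.009] t 10.55 axes [[0.057, 0.998, -0.003], [0.998, -0.057, -0.003], [-0.003, -0.003, -1.0]]
187 [ 0.4702 -0.1766]
200 [ 0.4677 -0.1859]
215 [ 0.4672 -0.1981]
230 [ 0.4702 -0.2114]
245 [ 0.4775 -0.2243]
260 [ 0.4892 -0.2353]
267 [ 0.496  -0.2393]
272 [ 0.5006 -0.2416]
top of filter [0.16709934 0.16719078 0.1672897  0.16757735 0.16771839 0.16789913
 0.16823932 0.16905456]
```

Converted, 0.155 m / 0.75 = 0.2067, 0.145 m / 0.75 = 0.1933.

```bash
python3 -m handwheel '[{"jaw":0, "sx":0.004, "sy":0.0067, "sz":0.0533}, {"jaw":0, "sx":0.004, "sy":0.0067, "sz":0.1067}, {"jaw":0, "sx":0.004, "sy":0.0067, "sz":0.16}, {"jaw":0, "sx":0.004, "sy":0.0067, "sz":0.1933}, {"jaw":0, "sx":0.004, "sy":0.0067, "sz":0.2067}, {"jaw":0, "sx":0.004, "sy":0.0067, "sz":0.2067}]'; python3 -c "
from h import *
to(.470,-.170,.051,-2.8);to(.468,-.186,.051,-2.8);to(.467,-.198,.051,-2.8)"
```

```text
clock: 11.2
tool_pos: [0.469, -0.1583, 0.0521]
eef_rot: [0.724, 0.69, -0.0, -0.001]
contact_force: [-0.1, 0.6, 0.1]
opening: 0.004
finger_force: 0.0
shift [-0.0116  0.0016  0.0011] rot [-0.002 -0.001  0.002] t 11.2 axes [[0.047, 0.999, -0.002], [0.999, -0.047, 0.001], [0.001, -0.002, -1.0]]
shift [-0.0277  0.0003  0.0011] rot [-0.002 -0.001  0.002] t 11.2 axes [[0.047, 0.999, -0.002], [0.999, -0.047, 0.001], [0.001, -0.002, -1.0]]
shift [-0.0397 -0.0001  0.001 ] rot [-0.002 -0.001  0.002] t 11.2 axes [[0.047, 0.999, -0.002], [0.999, -0.047, 0.001], [0.001, -0.002, -1.0]]
```

Converted, -0.046 m / 0.75 = -0.0613, -0.04 m / 0.75 = -0.0533.

```bash
python3 -m handwheel '[{"jaw":0, "sx":-0.016, "sy":0.0013, "sz":0.0013}, {"jaw":0, "sx":-0.0267, "sz":0.0013}, {"jaw":0, "sx":-0.0373, "sz":0.0013}, {"jaw":0, "sx":-0.0453, "sz":0.0013}, {"jaw":0, "sx":-0.0533, "sz":0.0013}, {"jaw":0, "sx":-0.0613, "sy":0.0013, "sz":0.0013}]'; python3 -m handwheel '[{"jaw":0, "sx":-0.0093, "sy":0.004}, {"jaw":0, "sx":-0.0173, "sy":0.008}, {"jaw":0, "sx":-0.0253, "sy":0.0133}, {"jaw":0, "sx":-0.0333, "sy":0.0213}, {"jaw":0, "sx":-0.04, "sy":0.0293}, {"jaw":0, "sx":-0.04, "sy":0.0293}]';python3 -c "
from h import *
im,d=snap('scene');st()
cv2.imwrite('pics/s4.png',cv2.resize(im[150:300,300:500,::-1],None,fx=4,fy=4,interpolation=3))"
```

```text
clock: 11.8
tool_pos: [0.468, -0.2064, 0.0524]
eef_rot: [0.724, 0.689, 0.0, 0.0]
contact_force: [0.4, 0.6, -1.0]
opening: 0.004
finger_force: 0.0
clock: 12.4
tool_pos: [0.4899, -0.2377, 0.0521]
eef_rot: [0.725, 0.689, 0.0, 0.001]
contact_force: [-0.0, -1.1, -0.5]
opening: 0.004
finger_force: 0.0
12.45 [ 0.4892 -0.237   0.0521] F [0.1 0.5 0.6] 0.00110571016190654 0.0 [ 0.57  0.86 -0.34  1.93  0.6   0.46 -0.26]
```

View pics/s4.png

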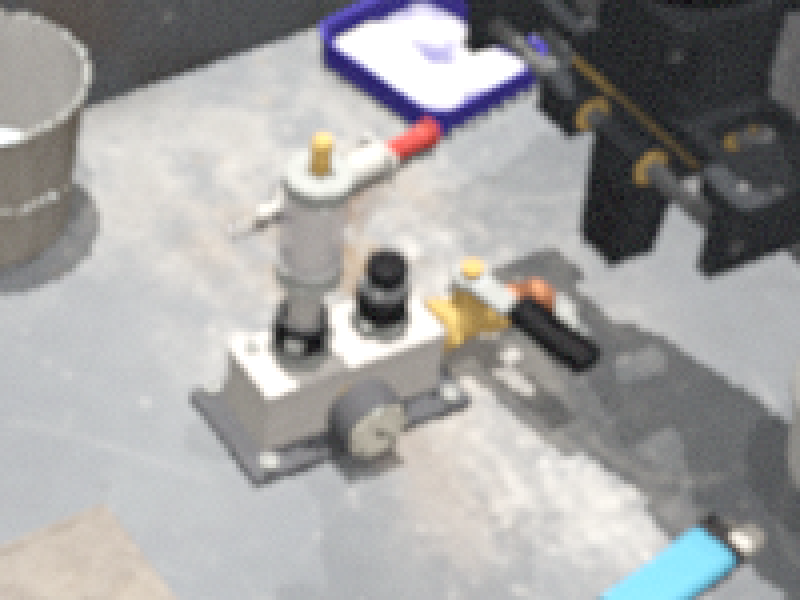

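The filter sits in the port at crop (300,330). The lever at (550,335) has not moved, and the gripper appears at (620,250), higher than expected. I'll check by projecting the reported tip into the image.

```bash
python3 - <<'E'
from h import *
im,d=snap('scene');st();np.savez('s5.npz',im=im,d=d)
s=get_state();p,R,t=cam('scene')
for X in(s['tool_pos'],s['tool_pos']+np.array([0,0,.15]),(.469,-.158,.052),(.4615,-.168,.207),(.4735,-.195,.06)):
    c=R@np.array(X)+t;u=p['fx']*c[0]/c[2]+p['cx'];v=p['fy']*c[1]/c[2]+p['cy'];print(np.round(X,3),round(u),round(v),'crop',round((u-300)*4),round((v-150)*4))
w=cloud('scene',d)
for cu,cv in((620,240),(620,200),(700,255),(560,335),(590,355)):
    print(cu,cv,w[150+cv//4,300+cu//4].round(3))
E
```

```text
12.5 [ 0.4886 -0.2366  0.052 ] F [0.  0.  0.3] 0.0032884490994342505 0.0 [ 0.57  0.85 -0.34  1.93  0.6   0.46 -0.26]
[ 0.489 -0.237  0.052] 450 222 crop 600 288
[ 0.489 -0.237  0.202] 467 153 crop 667 14
[ 0.469 -0.158  0.052] 422 244 crop 487 375
[ 0.462 -0.168  0.207] 444 173 crop 577 91
[ 0.474 -0.195  0.06 ] 438 232 crop 551 327
620 240 [ 0.475 -0.226  0.096]
620 200 [ 0.482 -0.228  0.113]
700 255 [ 0.409 -0.198  0.153]
560 335 [ 0.468 -0.195  0.061]
590 355 [ 0.453 -0.199  0.06 ]
```

```bash
python3 - <<'E'
from h import *
z=np.load('s5.npz');w=cloud('scene',z['d'])
for v in range(206,230,2): print(v,[tuple((w[v,u]*1000).round(0).astype(int)) if not np.isnan(w[v,u,0]) else 0 for u in(446,450,454,458)])
m=(w[...,2]>.04)&(w[...,2]<.3)&(w[...,0]>.4)&(w[...,0]<.6)&(w[...,1]<-.205)&(w[...,1]>-.3)
q=w[m];i=np.argsort(q[:,2])[:10];print(q[i].round(3))
E
```

```text
206 [(np.int64(500), np.int64(-229), np.int64(85)), (np.int64(491), np.int64(-229), np.int64(92)), (np.int64(480), np.int64(-227), np.int64(100)), (np.int64(475), np.int64(-231), np.int64(104))]
208 [(np.int64(498), np.int64(-228), np.int64(82)), (np.int64(489), np.int64(-228), np.int64(89)), (np.int64(478), np.int64(-226), np.int64(98)), (np.int64(473), np.int64(-230), np.int64(101))]
210 [(np.int64(498), np.int64(-229), np.int64(77)), (np.int64(488), np.int64(-229), np.int64(85)), (np.int64(477), np.int64(-226), np.int64(94)), (np.int64(473), np.int64(-231), np.int64(95))]
212 [(np.int64(554), np.int64(-291), np.int64(1)), (np.int64(486), np.int64(-228), np.int64(82)), (np.int64(478), np.int64(-228), np.int64(89)), (np.int64(476), np.int64(-236), np.int64(86))]
214 [(np.int64(548), np.int64(-286), np.int64(3)), (np.int64(486), np.int64(-229), np.int64(77)), (np.int64(476), np.int64(-227), np.int64(86)), (np.int64(475), np.int64(-237), np.int64(82))]
216 [(np.int64(544), np.int64(-282), np.int64(3)), (np.int64(542), np.int64(-292), np.int64(0)), (np.int64(535), np.int64(-296), np.in
[... 729 characters left out ...]
520), np.int64(-284), np.int64(0)), (np.int64(515), np.int64(-289), np.int64(1))]
226 [(np.int64(522), np.int64(-265), np.int64(2)), (np.int64(518), np.int64(-272), np.int64(1)), (np.int64(513), np.int64(-278), np.int64(3)), (np.int64(509), np.int64(-284), np.int64(3))]
228 [(np.int64(519), np.int64(-263), np.int64(0)), (np.int64(514), np.int64(-268), np.int64(1)), (np.int64(510), np.int64(-275), np.int64(1)), (np.int64(505), np.int64(-280), np.int64(3))]
[[ 0.411 -0.288  0.04 ]
 [ 0.414 -0.292  0.041]
 [ 0.416 -0.297  0.042]
 [ 0.417 -0.299  0.043]
 [ 0.411 -0.287  0.044]
 [ 0.413 -0.29   0.045]
 [ 0.403 -0.276  0.046]
 [ 0.401 -0.274  0.046]
 [ 0.416 -0.288  0.046]
 [ 0.417 -0.296  0.046]]
```

```bash
python3 - <<'E'
from h import *
im,d=snap('top');st()
w=cloud('top',d);m=(w[...,2]>.045)&(w[...,2]<.075)&(w[...,0]<.52)&(w[...,0]>.42)&(w[...,1]<-.16)&(w[...,1]>-.28);print(m.sum())
cv2.imwrite('pics/t4.png',cv2.resize(im[200:330,340:500,::-1],None,fx=4,fy=4,interpolation=3))
E
```

```text
12.55 [ 0.4884 -0.2364  0.052 ] F [0.1 0.1 0.1] 0.005478818577684199 0.0 [ 0.57  0.85 -0.34  1.93  0.6   0.46 -0.26]
306
```

The depth image shows the closed fingertips ending near z≈0.076, so they passed above the lever (0.060) without touching it. I'll go back to the staging point and come down about 24 mm lower.

The rows are not in the units I measure in: shifts go in shares of 75 cm and turns go in shares of pi/2 rad. I convert before sending: 0.078 m / 0.75 = 0.104, 0.024 m / 0.75 = 0.032.

```bash
python3 -m handwheel '[{"jaw":0, "sz":-0.0133}, {"jaw":0, "sx":0.0533, "sy":-0.0267, "sz":-0.0133}, {"jaw":0, "sx":0.104, "sy":-0.0293, "sz":-0.0133}, {"jaw":0, "sx":0.104, "sy":-0.0293}, {"jaw":0, "sx":0.104, "sy":-0.0293, "sz":0.016}, {"jaw":0, "sx":0.104, "sy":-0.0293, "sz":0.032}, {"jaw":0, "sx":0.104, "sy":-0.0293, "sz":0.032}]'; python3 - <<'E'
from h import *
im,d=snap('scene');st();np.savez('s6.npz',im=im,d=d)
cv2.imwrite('pics/s6.png',cv2.resize(im[150:300,300:500,::-1],None,fx=4,fy=4,interpolation=3))
w=cloud('scene',d);q=w[(w[...,2]>.02)&(w[...,2]<.2)&(abs(w[...,0]-.465)<.03)&(abs(w[...,1]+.155)<.02)];print(q[np.argsort(q[:,2])[:12]].round(3))
E
```

```text
clock: 13.25
tool_pos: [0.4698, -0.1577, 0.0275]
eef_rot: [0.724, 0.69, -0.001, -0.001]
contact_force: [-0.2, 0.2, 0.9]
opening: 0.004
finger_force: 0.0
13.3 [ 0.4702 -0.1579  0.0281] F [-0.2  0.8  1.1] 0.001447991859866559 0.0 [ 0.36  0.86 -0.21  2.08  0.65  0.26 -0.46]
[[ 0.465 -0.149  0.052]
 [ 0.467 -0.15   0.052]
 [ 0.481 -0.15   0.053]
 [ 0.475 -0.15   0.053]
 [ 0.461 -0.148  0.053]
 [ 0.478 -0.148  0.053]
 [ 0.477 -0.149  0.054]
 [ 0.47  -0.15   0.054]
 [ 0.479 -0.15   0.054]
 [ 0.468 -0.149  0.054]
 [ 0.482 -0.148  0.055]
 [ 0.47  -0.148  0.055]]
```

View pics/s6.png

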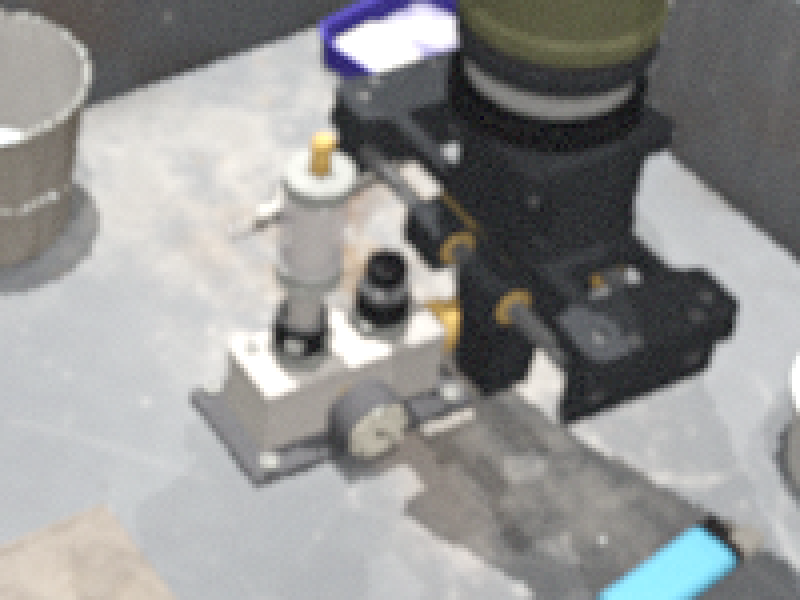

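Tip now at z≈0.052, beside the lever's +y side, with the filter at (320,200) untouched. I'll repeat the sweep 3 mm lower.

Converted, -0.034 m / 0.75 = -0.0453, -0.028 m / 0.75 = -0.0373.

```bash
python3 -m handwheel '[{"jaw":0, "sx":-0.0107, "sz":0.004}, {"jaw":0, "sx":-0.0213, "sz":0.004}, {"jaw":0, "sx":-0.0293, "sz":0.004}, {"jaw":0, "sx":-0.0373, "sz":0.004}, {"jaw":0, "sx":-0.0453, "sz":0.004}]'; python3 -m handwheel '[{"jaw":0, "sx":-0.008}, {"jaw":0, "sx":-0.016, "sy":0.0013}, {"jaw":0, "sx":-0.0253, "sy":0.0053}, {"jaw":0, "sx":-0.0333, "sy":0.0093}, {"jaw":0, "sx":-0.0413, "sy":0.0147}, {"jaw":0, "sx":-0.0413, "sy":0.0147}]';python3 -c "
from h import *
im,d=snap('scene');st()
w=cloud('scene',d);q=w[(w[...,2]>.052)&(w[...,2]<.064)&(w[...,0]>.42)&(w[...,0]<.56)&(w[...,1]<-.17)&(w[...,1]>-.28)];print(cv2.minAreaRect((q[:,:2]*1000).astype(np.float32)),len(q))
to(.489,-.235,.025,-2.8);to(.500,-.240,.025,-2.8)"
```

```text
clock: 13.8
tool_pos: [0.4692, -0.1914, 0.0253]
eef_rot: [0.724, 0.69, 0.001, -0.0]
contact_force: [0.5, 3.6, 0.2]
opening: 0.003
finger_force: 1.5
clock: 14.4
tool_pos: [0.4784, -0.2252, 0.025]
eef_rot: [0.725, 0.689, -0.0, 0.001]
contact_force: [-0.4, -0.7, 0.5]
opening: 0.005
finger_force: 0.2
14.45 [ 0.4784 -0.2248  0.0251] F [ 0.2 -0.   0.1] 0.0038519739220731542 0.0 [ 0.52  0.89 -0.28  1.98  0.66  0.36 -0.34]
((499.9464111328125, -213.18875122070312), (83.5662612915039, 35.66070556640625), 29.21709442138672) 269
shift [-0.0097  0.0111  0.0001] rot [ 0.001  0.001 -0.002] t 14.45 axes [[0.051, 0.999, 0.0], [0.999, -0.051, -0.001], [-0.001, 0.001, -1.0]]
shift [-0.0141  0.0223  0.0001] rot [ 0.001  0.001 -0.002] t 14.45 axes [[0.051, 0.999, 0.0], [0.999, -0.051, -0.001], [-0.001, 0.001, -1.0]]
```

Contact was felt at 3.6 N and the lever is turning. Continuing.

Converted, 0.022 m / 0.75 = 0.0293, 0.017 m / 0.75 = 0.0227.

```bash
python3 -m handwheel '[{"jaw":0, "sx":-0.0067, "sy":0.008}, {"jaw":0, "sx":-0.0133, "sy":0.0147}, {"jaw":0, "sx":-0.0173, "sy":0.0227}, {"jaw":0, "sx":-0.0187, "sy":0.0293}, {"jaw":0, "sx":-0.0187, "sy":0.0293}]'; python3 -c "
from h import *
im,d=snap('scene');st()
cv2.imwrite('pics/s7.png',cv2.resize(im[150:300,300:500,::-1],None,fx=4,fy=4,interpolation=3))"
```

```text
clock: 14.95
tool_pos: [0.5005, -0.2391, 0.0251]
eef_rot: [0.724, 0.689, 0.0, 0.001]
contact_force: [0.2, 0.6, -0.4]
opening: 0.006
finger_force: 0.1
15.0 [ 0.5005 -0.2389  0.0252] F [ 0.1 -0.6 -0.3] 0.007810163025058252 0.0 [ 0.55  0.91 -0.32  1.9   0.64  0.43 -0.29]
```

View pics/s7.png

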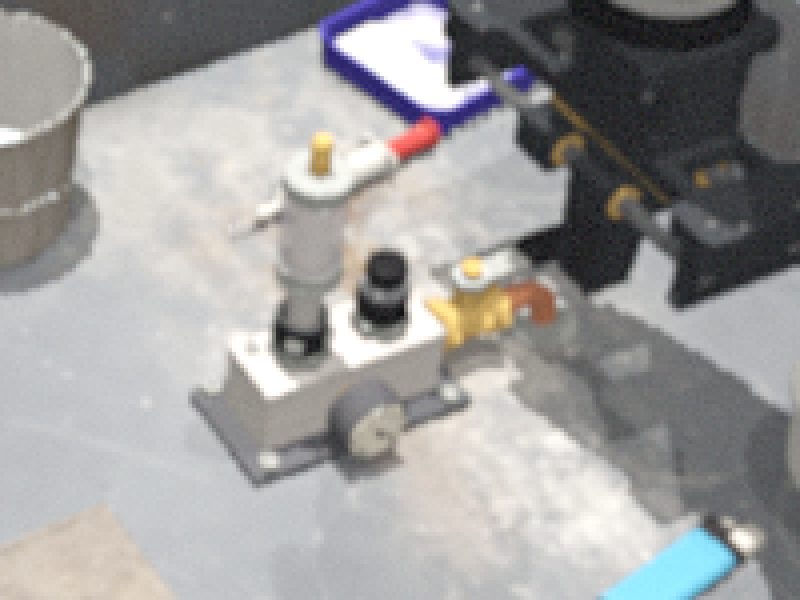

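The lever at crop (530,255) now lies nearly along the pipe. I'll press on to its end stop.

Converted, 0.004 m / 0.75 = 0.0053, 0.002 m / 0.75 = 0.0027.

```bash
python3 -m handwheel '[{"jaw":0, "sx":-0.0013, "sy":0.0027}, {"jaw":0, "sx":-0.0013, "sy":0.0053}, {"jaw":0, "sx":-0.0013, "sy":0.0053}]'|sed -n '2p;4p'; python3 -m handwheel '[{"jaw":0, "sy":0.0027}, {"jaw":0, "sy":0.0027}]'|sed -n '2p;4p';  python3 -m handwheel '[{"jaw":0, "sy":0.0027}, {"jaw":0, "sy":0.0027}]'|sed -n '2p;4p'
```

```text
tool_pos: [0.5006, -0.239, 0.025]
contact_force: [-5.7, 1.8, 4.9]
tool_pos: [0.5007, -0.2391, 0.0249]
contact_force: [-8.5, 2.8, 6.5]
tool_pos: [0.5007, -0.2391, 0.0248]
contact_force: [-11.9, 3.1, 10.5]
```

Converted, -0.2 m / 0.75 = -0.2667, -0.18 m / 0.75 = -0.24.

```bash
python3 -m handwheel '[{"jaw":0, "sy":-0.0133}, {"jaw":0, "sy":-0.04}, {"jaw":0, "sx":-0.0133, "sy":-0.0667, "sz":-0.04}, {"jaw":0, "sx":-0.0133, "sy":-0.08, "sz":-0.1067}, {"jaw":0, "sx":-0.0533, "sy":-0.1333, "sz":-0.16}, {"jaw":0, "sx":-0.0667, "sy":-0.1867, "sz":-0.2}, {"jaw":0, "sx":-0.0667, "sy":-0.1867, "sz":-0.24}, {"jaw":0, "sx":-0.0667, "sy":-0.1867, "sz":-0.2667}]'|sed -n '1,2p;4p'; python3 - <<'E'
from h import *
im,d=snap('top');st();np.savez('t7.npz',im=im,d=d)
for n,(i,dd) in(('top',(im,d)),('scene',snap('scene'))):
    w=cloud(n,dd);g=i.max(-1)
    m=(w[...,2]>.05)&(w[...,2]<.066)&(w[...,0]>.47)&(w[...,0]<.57)&(w[...,1]<-.175)&(w[...,1]>-.28)
    b=m&(g<90)
    for k,mm in(('lever',m),('grip',b)):
        q=w[mm]
        if len(q)<5: print(n,k,len(q));continue
        r=cv2.fitLine((q[:,:2]*1000).astype(np.float32),cv2.DIST_HUBER,0,.1,.1).ravel();a=np.degrees(np.arctan2(r[1],r[0]))%180
        print(n,k,len(q),q.mean(0).round(4),'angle',round(a,1),cv2.minAreaRect((q[:,:2]*1000).astype(np.float32)))
cv2.imwrite('pics/t7.png',cv2.resize(im[200:330,340:500,::-1],None,fx=4.5,fy=4.5,interpolation=3))
E
```

```text
clock: 16.5
tool_pos: [0.364, -0.2847, 0.2278]
contact_force: [0.4, -0.7, -0.1]
16.55 [ 0.3668 -0.2849  0.2298] F [ 1.6 -0.6  2.3] 0.0061812474758390105 0.0 [ 0.96  0.51 -0.6   2.01  0.42  0.74  0.05]
top lever 335 [ 0.5215 -0.2227  0.0568] angle 87.2 ((522.0099487304688, -221.80615234375), (82.87626647949219, 15.59118366241455), 87.59212493896484)
top grip 90 [ 0.519  -0.2436  0.0592] angle 94.6 ((519.9004516601562, -239.3640594482422), (43.01478576660156, 12.818853378295898), 87.6150894165039)
scene lever 324 [ 0.5212 -0.2224  0.0579] angle 84.7 ((522.1461791992188, -221.08126831054688), (82.51847076416016, 17.546545028686523), 86.80757141113281)
scene grip 139 [ 0.5184 -0.2374  0.0598] angle 86.1 ((519.1885375976562, -238.08795166015625), (44.27477264404297, 11.799724578857422), 84.78005981445312)
```

View pics/t7.png

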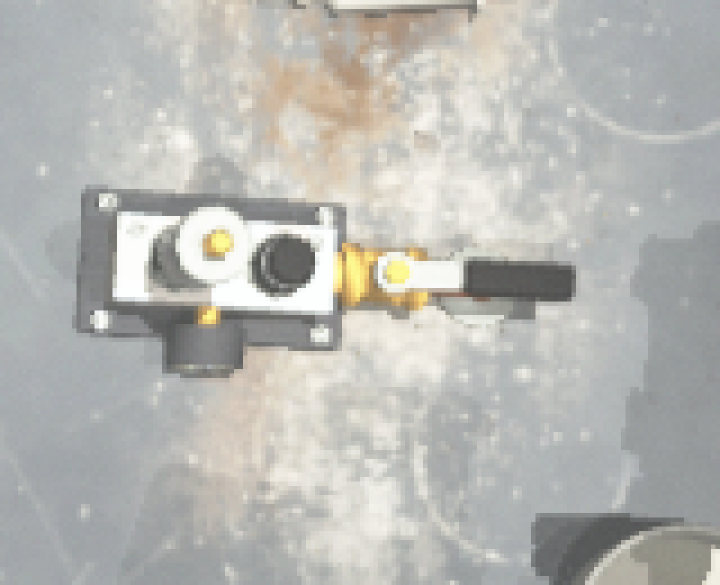

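The top view shows the lever at (520,280) lying along the pipe, measured at 87.2–87.6° against an expected 87.2°, so it is fully open. The filter stands in the port at (218,242). One numeric check of its seating follows.

```bash
python3 - <<'E'
from h import *
for n,f in(('top','t7.npz'),('scene',None)):
    im,d=(lambda z:(z['im'],z['d']))(np.load(f)) if f else snap(n)
    w=cloud(n,d).reshape(-1,3)
    g=lambda x,y,r,a,b:w[(np.hypot(w[:,0]-x,w[:,1]-y)<r)&(w[:,2]>a)&(w[:,2]<b)]
    q=g(.5285,-.099,.02,.13,.2);z=q[:,2]
    h,e=np.histogram(z,np.arange(.13,.18,.002));print(n,dict(zip((e[:-1]*1000).round().astype(int).tolist(),h.tolist())))
    t=q[z>.158];print(' spigot xy',t.mean(0).round(4),' cap xy',np.median(q[(z<.156)&(z>.14)],0).round(4))
    print(' plug top',np.percentile(g(.5264,-.1409,.012,.07,.1)[:,2],[50,90]).round(4),' short',np.median(g(.565,.198,.02,.085,.12),0).round(4))
    if n=='top':
        s=np.load('top0.npz');w=cloud(n,s['d']).reshape(-1,3)
        print(' before: short',np.median(g(.565,.198,.02,.085,.12),0).round(4),'tall cap',np.percentile(g(.5795,.119,.02,.1,.124)[:,2],[25,50,75]).round(4))
E
```

```text
top {130: 3, 132: 0, 134: 1, 136: 1, 138: 0, 140: 1, 142: 2, 144: 14, 146: 72, 148: 94, 150: 25, 152: 1, 154: 3, 156: 2, 158: 1, 160: 3, 162: 10, 164: 10, 166: 4, 168: 0, 170: 0, 172: 0, 174: 0, 176: 0}
 spigot xy [ 0.5258 -0.0983  0.164 ]  cap xy [ 0.5256 -0.0968  0.1483]
 plug top [0.0798 0.0821]  short [0.5644 0.1965 0.0908]
 before: short [0.5642 0.1968 0.0907] tall cap [0.1134 0.1144 0.1154]
scene {130: 13, 132: 13, 134: 16, 136: 19, 138: 14, 140: 8, 142: 17, 144: 15, 146: 16, 148: 71, 150: 73, 152: 6, 154: 5, 156: 9, 158: 6, 160: 6, 162: 3, 164: 8, 166: 12, 168: 2, 170: 0, 172: 0, 174: 0, 176: 0}
 spigot xy [ 0.5258 -0.0975  0.1642]  cap xy [ 0.5229 -0.0946  0.1495]
 plug top [0.0811 0.0835]  short [0.5626 0.1985 0.0924]
```

```bash
python3 -c "
from plant import *
print(finish_job())"
```

```text
the job is handed in; nothing more can be done
None
```

I handed the job in: the taller filter is pushed about 27 mm into the port until it stopped moving at 22 N, and the lever was then turned fully open (about 87.4° measured, 87.2° expected). The short filter measured unmoved; I did not re-measure the other bystanders. Three caveats: a first lever sweep passed harmlessly above the lever, the 8–15 N seal peak never showed clearly in the force readings, and I viewed 12 pictures, over the limit of 10.

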